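# Load the pitch warmer with the full tins

## Task

Some of the look-alike pitch tins on the bench are full and some are empty: lift each one to feel its weight. Stand every full tin in a well of its own in the warmer and press it down until the spring seat is fully down on its stop, and stand every empty tin upright in the low wooden return tray. When every tin is away, push the warmer's lever right over to the on side.

Things in the scene. Friction and masses are not known exactly. Their poses are not given: they have to be found in the camera images.
- tin_1: one of up to five look-alike closed tins of chaser's pitch: plain bright metal cylinder, 62 mm diameter, 80 mm high, lid on top; origin at the centre of its underside, z up its axis. Full it weighs about 0.4 kg, empty about 0.1 kg; nothing shows which, the number in the name means nothing. It may be absent.
- tin_2: one of up to five look-alike closed tins of chaser's pitch: plain bright metal cylinder, 62 mm diameter, 80 mm high, lid on top; origin at the centre of its underside, z up its axis. Full it weighs about 0.4 kg, empty about 0.1 kg; nothing shows which, the number in the name means nothing. It may be absent.
- tin_3: one of up to five look-alike closed tins of chaser's pitch: plain bright metal cylinder, 62 mm diameter, 80 mm high, lid on top; origin at the centre of its underside, z up its axis. Full it weighs about 0.4 kg, empty about 0.1 kg; nothing shows which, the number in the name means nothing. It may be absent.
- tin_4: one of up to five look-alike closed tins of chaser's pitch: plain bright metal cylinder, 62 mm diameter, 80 mm high, lid on top; origin at the centre of its underside, z up its axis. Full it weighs about 0.4 kg, empty about 0.1 kg; nothing shows which, the number in the name means nothing. It may be absent.
- tin_5: one of up to five look-alike closed tins of chaser's pitch: plain bright metal cylinder, 62 mm diameter, 80 mm high, lid on top; origin at the centre of its underside, z up its axis. Full it weighs about 0.4 kg, empty about 0.1 kg; nothing shows which, the number in the name means nothing. It may be absent.
- warmer: grey steel pitch warmer fixed to the bench, 110 mm deep (x), 75 mm high, 385 mm long: from y = -155 mm to +230 mm of its origin. Three round wells in a row along its y, then the lever at its +y end. Origin under the middle well, on the bench; x points away from its front.
- well_1 (a point): centre of the mouth of well 1 (wells at y = -100 mm of the warmer), a bore of 67 mm diameter, on the warmer's top face 75 mm above the bench
- seat_1 (a joint): spring seat in well 1: a copper disc of 62 mm, top 24 mm below the well's mouth when fully up (0), 40 mm below when fully down (0.016 m) on its hard stop. It resists with about 8 to 9 N, carries a tin without sinking, and stays at the depth to which it was pushed. It may start a few mm down.
- well_2 (a point): centre of the mouth of well 2 (wells at y = +0 mm of the warmer), a bore of 67 mm diameter, on the warmer's top face 75 mm above the bench
- seat_2 (a joint): spring seat in well 2: a copper disc of 62 mm, top 24 mm below the well's mouth when fully up (0), 40 mm below when fully down (0.016 m) on its hard stop. It resists with about 8 to 9 N, carries a tin without sinking, and stays at the depth to which it was pushed. It may start a few mm down.
- well_3 (a point): centre of the mouth of well 3 (wells at y = +100 mm of the warmer), a bore of 67 mm diameter, on the warmer's top face 75 mm above the bench
- seat_3 (a joint): spring seat in well 3: a copper disc of 62 mm, top 24 mm below the well's mouth when fully up (0), 40 mm below when fully down (0.016 m) on its hard stop. It resists with about 8 to 9 N, carries a tin without sinking, and stays at the depth to which it was pushed. It may start a few mm down.
- lever (a joint): start lever of the warmer: leans to the warmer's front (-x) at 0 (off), pushed over to +x it reaches its stop at 1.0 rad (on); stays where it is left, needs about 1 N
- lever_tip (a point): centre of the black ball (26 mm) on the end of the lever's 10 mm rod; the pivot is 97 mm above the bench, 192 mm to +y of the warmer's origin, the ball 80 mm from the pivot
- tray: low open return tray of light wood, 280 mm (x) by 130 mm (y) outside, walls 6 mm thick and 25 mm high, floor about 6 mm thick; origin at the centre of its underside. It stands on the bench on the left or the right.
Not all that is in view belongs to the job. Leave any orange, pink or purple look-alike of the tin_2 alone.

How it is judged:
On the way, in this order (a step that is already met when the one before it is completed fails the run):
1. every full tin is pressed home in a well and every empty tin stands in the tray, the lever still off (((horizontal distance between tin_2 and well_1 below 0.006 m and value of joint seat_1 above 0.0135 m) or (horizontal distance between tin_2 and well_2 below 0.006 m and value of joint seat_2 above 0.0135 m) or (horizontal distance between tin_2 and well_3 below 0.006 m and value of joint seat_3 above 0.0135 m)) and z of each of tin_2, tin_3, tin_5 in the frame of warmer below 0.04 m and angle between each of tin_2, tin_3, tin_5, tin_1, tin_4's own z axis and vertical below 0.12 rad and linear speed of each of tin_2, tin_3, tin_5, tin_1, tin_4 below 0.03 m/s and ((horizontal distance between tin_3 and well_1 below 0.006 m and value of joint seat_1 above 0.0135 m) or (horizontal distance between tin_3 and well_2 below 0.006 m and value of joint seat_2 above 0.0135 m) or (horizontal distance between tin_3 and well_3 below 0.006 m and value of joint seat_3 above 0.0135 m)) and ((horizontal distance between tin_5 and well_1 below 0.006 m and value of joint seat_1 above 0.0135 m) or (horizontal distance between tin_5 and well_2 below 0.006 m and value of joint seat_2 above 0.0135 m) or (horizontal distance between tin_5 and well_3 below 0.006 m and value of joint seat_3 above 0.0135 m)) and x of tin_1 in the frame of tray between -0.115 and 0.115 m and y of tin_1 in the frame of tray between -0.04 and 0.04 m and z of each of tin_1, tin_4 in the frame of tray below 0.012 m and x of tin_4 in the frame of tray between -0.115 and 0.115 m and y of tin_4 in the frame of tray between -0.04 and 0.04 m and value of joint lever below 0.3 rad), for 0.2 s.
2. the lever is pushed over to on (value of joint lever above 0.85 rad), for 0.2 s.
At the end, for the whole second after the job is handed in: each full tin stands upright (within 7 degrees) in its own well, within 6 mm of its axis, its seat pushed down at least 13.5 of 16 mm and the tin resting on it; each empty tin stands upright on the floor of the tray; all tins at rest; the lever is over past 0.85 rad (((horizontal distance between tin_2 and well_1 below 0.006 m and value of joint seat_1 above 0.0135 m) or (horizontal distance between tin_2 and well_2 below 0.006 m and value of joint seat_2 above 0.0135 m) or (horizontal distance between tin_2 and well_3 below 0.006 m and value of joint seat_3 above 0.0135 m)) and z of each of tin_2, tin_3, tin_5 in the frame of warmer below 0.04 m and angle between each of tin_2, tin_3, tin_5, tin_1, tin_4's own z axis and vertical below 0.12 rad and linear speed of each of tin_2, tin_3, tin_5, tin_1, tin_4 below 0.03 m/s and ((horizontal distance between tin_3 and well_1 below 0.006 m and value of joint seat_1 above 0.0135 m) or (horizontal distance between tin_3 and well_2 below 0.006 m and value of joint seat_2 above 0.0135 m) or (horizontal distance between tin_3 and well_3 below 0.006 m and value of joint seat_3 above 0.0135 m)) and ((horizontal distance between tin_5 and well_1 below 0.006 m and value of joint seat_1 above 0.0135 m) or (horizontal distance between tin_5 and well_2 below 0.006 m and value of joint seat_2 above 0.0135 m) or (horizontal distance between tin_5 and well_3 below 0.006 m and value of joint seat_3 above 0.0135 m)) and x of tin_1 in the frame of tray between -0.115 and 0.115 m and y of tin_1 in the frame of tray between -0.04 and 0.04 m and z of each of tin_1, tin_4 in the frame of tray below 0.012 m and x of tin_4 in the frame of tray between -0.115 and 0.115 m and y of tin_4 in the frame of tray between -0.04 and 0.04 m and value of joint lever above 0.85 rad); the robot touches nothing.
Of tin_1, tin_2, tin_3, tin_4, tin_5 only 4 to 5 are there at a start; the rules pass over those that are not, and their reading is None.
At some moment in a run one of tin_1, tin_2, tin_3, tin_4, tin_5 may be knocked a few centimetres aside while the robot is not near it.
It also fails if it takes over 192 s, if anything falls off the work surface, if the arm or the gripper's body presses on something with over 40 N, if the wrist force passes 120 N, or if a joint passes its speed limit or range.

## Robot

A 7-joint arm with a two-finger parallel gripper is mounted at the origin on the work surface. World frame = base frame: x ahead of the robot, y to its left, z up, the work surface at z = 0. Lengths are in m, angles in rad, forces in N, time in s.
With the tool pointing down it reaches from about 0.4 to 0.85 m from the base axis. Payload 4.5 kg.
Tool frame: the origin (TCP) lies midway between the tips of the shut fingers; the grasp point (between the pads) lies 19 mm behind it; z points along the fingers, y is the line along which they close (so a half turn about z gives the same grasp; the last joint's range is limited). The gripper opens to 88 mm and grips with 3 to 60 N. Pads are 18 mm wide; open, the fingers measure 123 mm over their backs; the gripper's body (75 mm by 187 mm) begins 45 mm behind the grasp point.
Start: joints at [1.184, 0.689, -0.195, 1.565, 0.157, 0.902, -0.215], TCP at [0.255, -0.57, 0.239] pointing down, gripper open.
Joint ranges: [-3.01, 3.01], [-0.46, 2.08], [-1.47, 1.51], [0.13, 2.56], [-1, 4.14], [0.04, 2.09], [-2.66, 2.66]. Speed limits (rad/s): [2.57, 2.57, 3.14, 3.14, 3.14, 3.14, 3.14].

## Interface

Orientations are given as a unit quaternion [x, y, z, w].
In Python, from plant import r gives the robot as it stands.
- The arm moves only by the tool move_arm, never from a script. Its argument "targets" is a list that holds one entry, the list of rows, each a list of 7 numbers: the opening, from 0 (shut) to 1 (fully open), then the shift along the tool's x, y, z in mm, then the turn, a rotation vector about the tool's x, y, z in degrees. In form: [[[claw, dx, dy, dz, ax, ay, az], ...]]. A call has 1 to 10 rows; each row is the pose to reach, as a shift and turn from the pose commanded when the call began, along the tool's axes at that moment; what a row does not reach only later rows make up. A row lasts 1/8 s, in which the tool goes at most 62.5 mm and 10.7 degrees, less where a joint would pass 70% of its speed; a pose out of reach is approached as far as the arm can. A call with a gripper value outside its range is refused whole. The fingers move at their own pace and stop on an object; "newtons" is the grip in N (left out, the last holds). Time passes only in rows, so rows that repeat a pose let the fingers close. It gives the time, the measured TCP pose, the force, the opening and the grip force at its end, in the units of the state.
- r.get_state(): the state, without advancing time (a new reading comes with each control period).
- r.snapshot(name): name is "scene" or "top" or "wrist"; returns the picture (384x512x3 uint8, red, green, blue); there is no depth.
- r.camera_info(name): a dict with "fx", "fy", "cx", "cy" (pixels), "k1" (the pictures are not rectified: a ray, as slopes to the right and down, at radius r is drawn at 1 + k1 r^2 times it, then the intrinsics apply), "R" (3x3) and "t" (3): a world point X has camera coordinates R X + t. Camera axes: x right, y down, z forward; pixel columns grow to the right and rows downward; lengths in m; the calibration is good to about 2 mm. A picture is of the moment at which its call begins: read the wrist's pose just before it. camera_info takes no time and is no camera call; for the wrist camera it gives the pose at the moment of the call.
- r.finish_job(): hands the job in; it is judged then, once.
The state is a dict: "clock": time; "q": joint angles; "qd": joint speeds; "joint_torque": joint torques, N m; "tool_pos": TCP position; "eef_rot": TCP orientation; "contact_force": force on the tool from outside, world axes, zero at the start; "moment": the same for the moment, N m; "opening": opening from 0.0 (shut) to 1.0 (fully open); "finger_force": force on a finger pad.
Only numpy, scipy, OpenCV 4.12 (cv2) and the standard library are available. Lean on these libraries where they do the work, as an engineer would, in place of code of your own. Each camera call takes 0.05 s, during which the arm holds its last target. There are 200 camera calls.

## Working session

There is one attempt and no reset: what is moved stays moved. The work goes in short steps, Python scripts to look and compute and a tool call to move; the robot and the scene stay as the last step left them, time stands still between calls to the robot, and variables do not carry over. Pictures are saved under pics/ and viewed, at most 15 in all, crops included, and the job is handed in when it is done.

Besides the shell and the picture viewer there is one more tool, called after "Call:" as name(argument=value, ...), one argument or row to a line, values as JSON. move_arm: Moves the arm, as the interface text tells. Its arguments: {"type":"object","properties":{"targets":{"type":"array","items":{"type":"array","items":{"type":"array","items":{"type":"number"}}}},"newtons":{"type":"number"}},"required":["targets"]}

```bash
mkdir -p pics
cat > h.py <<'E'
import numpy as np, cv2
from plant import r
from scipy.spatial.transform import Rotation as Ro
def snap(n,f):
    ci=r.camera_info(n); im=r.snapshot(n); cv2.imwrite(f'pics/{f}.png',cv2.cvtColor(im,cv2.COLOR_RGB2BGR)); np.savez(f'pics/{f}.npz',**{k:np.array(v) for k,v in ci.items()}); return im,ci
def ray(ci,u,v):
    K=np.array([[ci['fx'],0,ci['cx']],[0,ci['fy'],ci['cy']],[0,0,1.]],float)
    d=np.array([(u-ci['cx'])/ci['fx'],(v-ci['cy'])/ci['fy']]); s=d.copy()
    for _ in range(30): s=d/(1+float(ci['k1'])*(s@s))
    R=np.array(ci['R']); return -R.T@np.array(ci['t']), R.T@np.array([s[0],s[1],1.])
def onz(ci,u,v,z):
    o,d=ray(ci,u,v); return o+d*(z-o[2])/d[2]
def proj(ci,X):
    c=np.array(ci['R'])@np.array(X)+np.array(ci['t']); s=c[:2]/c[2]; s=s*(1+float(ci['k1'])*(s@s))
    return np.array([ci['fx']*s[0]+ci['cx'],ci['fy']*s[1]+ci['cy']])
def load(f): return cv2.imread(f'pics/{f}.png')[:,:,::-1], dict(np.load(f'pics/{f}.npz'))
def st():
    s=r.get_state(); return {k:np.round(s[k],4).tolist() for k in('clock','tool_pos','eef_rot','contact_force','opening','finger_force')}
def mv(x,y,z,yaw=None):
    "shift in tool mm to TCP goal"
    s=r.get_state(); R=Ro.from_quat(s['eef_rot']); d=R.inv().apply(np.array([x,y,z])-s['tool_pos'])*1000
    return np.round(d,1)
E
python3 - <<'E'
from h import *
for n in('scene','top','wrist'):
    im,ci=snap(n,n+'0'); print(n,{k:np.round(v,3).tolist() for k,v in ci.items()})
a=np.hstack([cv2.imread('pics/scene0.png'),cv2.imread('pics/top0.png')]); 
print(st()); print(Ro.from_quat(r.get_state()['eef_rot']).as_matrix().round(3))
E
```

```text
scene {'fx': 361.584, 'fy': 361.584, 'cx': 260.065, 'cy': 181.441, 'k1': -0.025, 'R': [[-0.754, 0.657, -0.01], [0.57, 0.646, -0.508], [-0.327, -0.389, -0.861]], 't': [0.4, -0.248, 1.268]}
top {'fx': 499.257, 'fy': 499.257, 'cx': 253.026, 'cy': 202.792, 'k1': -0.077, 'R': [[0.001, -1.0, 0.007], [-0.989, -0.002, -0.151], [0.151, -0.007, -0.989]], 't': [0.001, 0.555, 1.433]}
wrist {'fx': 337.205, 'fy': 337.205, 'cx': 253.07, 'cy': 194.426, 'k1': -0.01, 'R': [[0.408, -0.913, -0.0], [-0.88, -0.393, 0.266], [-0.243, -0.109, -0.964]], 't': [-0.624, -0.034, 0.389]}
{'clock': 0.15, 'tool_pos': [0.2551, -0.5701, 0.2381], 'eef_rot': [0.9779, 0.2089, -0.0002, -0.0007], 'contact_force': [-0.5269, 0.5807, -0.2346], 'opening': 0.9971, 'finger_force': 0.0}
[[ 0.913  0.409 -0.001]
 [ 0.409 -0.913  0.001]
 [-0.    -0.001 -1.   ]]
```

View pics/top0.png

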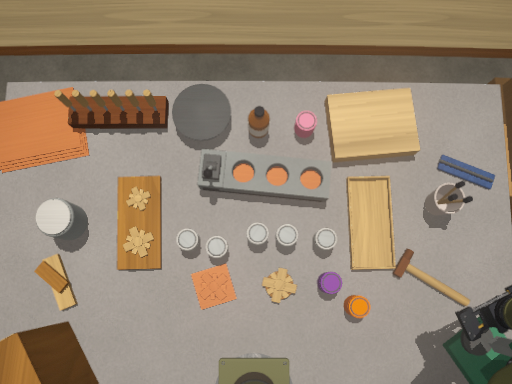

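View pics/scene0.png

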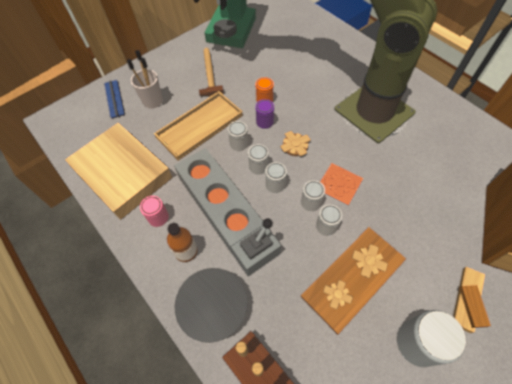

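The top view shows five plain metal tins, with lids at about (188,240), (217,246), (258,233), (287,235) and (326,239). The wells are at (244,173), (277,176) and (311,180), the lever at (210,170) and the tray at (371,223). The pink (306,122), purple (330,283) and orange (358,307) tins are decoys, so I leave them alone. Next I measure and confirm in an enlarged crop.

Run:
```python
from h import *
im,ci=load('top0')
def blobs(mask,lo,hi):
    n,l,s,c=cv2.connectedComponentsWithStats(mask.astype(np.uint8)); return [(c[i],s[i]) for i in range(1,n) if lo<s[i,4]<hi]
hsv=cv2.cvtColor(np.ascontiguousarray(im),cv2.COLOR_RGB2HSV)
roi=np.zeros(im.shape[:2],bool); roi[145:265,165:345]=1
# expected lid proj size
for u,v in [(188,240),(217,246),(258,233),(287,235),(326,239)]:
    p=onz(ci,u,v,.08); print('tin guess',(u,v),p.round(3))
print([(hsv[v,u]).tolist() for u,v in[(188,240),(258,233),(287,236),(240,260),(200,230),(371,223),(277,176),(277,190),(188,232)]])
m=(hsv[...,0]<14)&(hsv[...,1]>150)&roi; 
for c,s in blobs(m,100,1000): print('cu',c.round(1),s, onz(ci,*c,.047).round(4))
crop=im[140:280,160:410]; big=cv2.resize(crop,None,fx=3.2,fy=3.2,interpolation=cv2.INTER_CUBIC); cv2.imwrite('pics/crop1.png',big[:,:,::-1])
```

```text
tin guess (188, 240) [0.442 0.187 0.08 ]
tin guess (217, 246) [0.425 0.104 0.08 ]
tin guess (258, 233) [ 0.462 -0.012  0.08 ]
tin guess (287, 235) [ 0.456 -0.095  0.08 ]
tin guess (326, 239) [ 0.445 -0.206  0.08 ]
[[26, 10, 200], [23, 11, 201], [26, 10, 199], [14, 26, 170], [14, 26, 169], [19, 114, 210], [12, 150, 220], [27, 14, 160], [27, 12, 193]]
```

View pics/crop1.png

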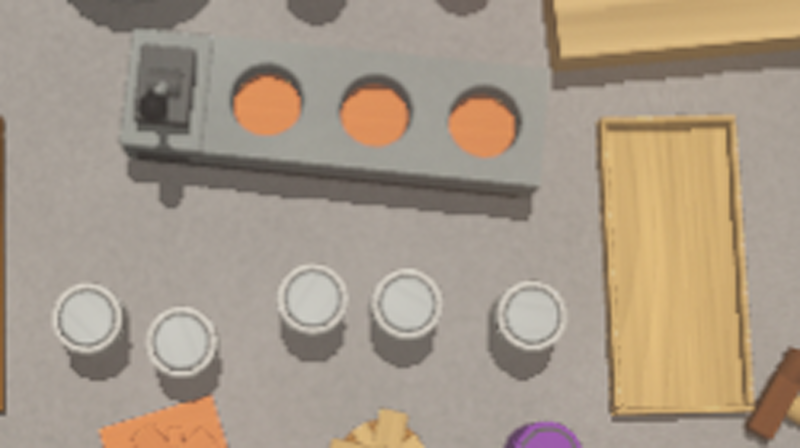

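The crop confirms five plain metal tins, three copper seats in wells, and the tray. Next come the exact measurements.

Run:
```python
from h import *
im,ci=load('top0')
S=4; big=cv2.resize(np.ascontiguousarray(im),None,fx=S,fy=S,interpolation=cv2.INTER_CUBIC); h=cv2.cvtColor(big,cv2.COLOR_RGB2HSV).astype(int)
f=lambda p:((np.array(p)+.5)/S-.5)
def comps(m,lo,hi):
    m=cv2.morphologyEx(m.astype(np.uint8),cv2.MORPH_CLOSE,np.ones((5,5)))
    cs,_=cv2.findContours(m,cv2.RETR_EXTERNAL,cv2.CHAIN_APPROX_NONE); return [c for c in cs if lo<cv2.contourArea(c)<hi]
def box(u0,v0,u1,v1):
    b=np.zeros(big.shape[:2],bool); b[v0*S:v1*S,u0*S:u1*S]=1; return b
for u,v in [(188,240),(217,246),(258,233),(287,235),(326,239)]:
    m=(h[...,2]>180)&(h[...,1]<22)&box(u-14,v-15,u+14,v+13)
    for c in comps(m,2000,1e5):
        (cx,cy),(a,b),_=cv2.fitEllipse(cv2.convexHull(c)); print('tin',f((cx,cy)).round(1),round(a/S,1),round(b/S,1),onz(ci,*f((cx,cy)),.08).round(4))
# expected lid width px
print('lid px', np.linalg.norm(proj(ci,[.45,.031,.08])-proj(ci,[.45,-.031,.08])))
# wells: non-(warmer top) in warmer
W=[]
for u,v in[(243,171),(277,174),(311,178)]:
    m=((h[...,2]<115)|(h[...,1]>70))&box(u-14,v-14,u+14,v+14)
    for c in comps(m,2000,1e5):
        (cx,cy),(a,b),_=cv2.fitEllipse(cv2.convexHull(c)); p=onz(ci,*f((cx,cy)),.075);W.append(p);print('well',f((cx,cy)).round(1),round(a/S,1),round(b/S,1),p.round(4))
W=np.array(W); print(np.linalg.norm(np.diff(W,axis=0),axis=1)); d=W[0]-W[2]; print('yaw',np.degrees(np.arctan2(-d[0],d[1])))
m=(h[...,0]>14)&(h[...,0]<25)&(h[...,1]>60)&box(340,165,400,275)
for c in comps(m,10000,1e6):
    r_=cv2.minAreaRect(c); bp=cv2.boxPoints(r_); P=np.array([onz(ci,*f(p),.025) for p in bp]); print('tray',P.mean(0).round(4),[np.linalg.norm(P[i]-P[i-1]).round(4) for i in range(4)],P.round(3).tolist())
im2,ci2=load('scene0')
```

```text
tin [186.6 238.8] 15.2 15.5 [0.4449 0.1912 0.08  ]
tin [216.3 244.5] 18.1 20.3 [0.4289 0.1063 0.08  ]
tin [257.3 232.8] 15.2 15.4 [ 0.4625 -0.0101  0.08  ]
tin [286.7 234.3] 20.9 22.0 [ 0.4586 -0.0942  0.08  ]
tin [325.9 238. ] 15.0 15.5 [ 0.4478 -0.2061  0.08  ]
lid px 21.756056768696922
well [242.9 170.9] 22.5 22.7 [0.644  0.0318 0.075 ]
well [276.9 174.3] 22.5 22.6 [ 0.6341 -0.0674  0.075 ]
well [310.9 177.7] 22.3 22.6 [ 0.6243 -0.1666  0.075 ]
[0.09960961 0.09973232]
yaw -5.657211749842179
tray [ 0.5014 -0.3508  0.025 ] [np.float64(0.2848), np.float64(0.1411), np.float64(0.2863), np.float64(0.1373)] [[0.64, -0.278, 0.025], [0.648, -0.419, 0.025], [0.362, -0.422, 0.025], [0.356, -0.285, 0.025]]
```

Call:
move_arm(
  targets=[
    [[1,46,-36,5,0,0,-10],[1,93,-72,10,0,0,-20],[1,139,-109,15,0,0,-30],[1,186,-145,20,0,0,-40],[1,232,-181,25,0,0,-50],[1,279,-217,30,0,0,-60.2],[1,325,-253,38,0,0,-60.2],[1,325,-253,38,0,0,-60.2],[1,325,-253,38,0,0,-60.2]],
  ],
  newtons=30,
)

```text
clock: 1.27
tool_pos: [0.4482, -0.2072, 0.2005]
eef_rot: [0.741, 0.671, -0.001, -0.0]
contact_force: [0.6, -0.2, -1.1]
opening: 1.001
finger_force: 0.0
```

Run:
```python
from h import *
im,ci=snap('wrist','w1'); s=st(); print(s, np.round(r.get_state()['q'],2)); R=Ro.from_quat(s['eef_rot']).as_matrix(); print(R.round(3)); print('cam',(-ci['R'].T@ci['t']).round(3) if hasattr(ci['R'],'T') else (-np.array(ci['R']).T@np.array(ci['t'])).round(3))
for p in [(.4478,-.2061,.08),(.6243,-.1666,.075),(.4586,-.0942,.08),(.4625,-.0101,.08)]: print(proj(ci,p).round(0))
```

```text
{'clock': 1.325, 'tool_pos': [0.4478, -0.2081, 0.2006], 'eef_rot': [0.742, 0.6704, -0.0007, -0.0], 'contact_force': [0.7675, 0.245, 0.3607], 'opening': 0.9959, 'finger_force': 0.0} [ 0.61  0.6  -0.42  1.99  0.41  0.63 -0.18]
[[ 0.101  0.995 -0.001]
 [ 0.995 -0.101 -0.001]
 [-0.001 -0.001 -1.   ]]
cam [ 0.457 -0.138  0.346]
[251. 188.]
[469. 116.]
[250.  38.]
[243. -99.]
```

View pics/w1.png

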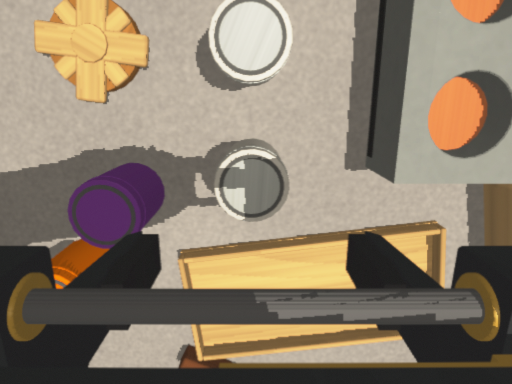

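Wrist view: tin E is at about (251,184), D at (251,38), well 1 at (457,113), the tray is below and the purple decoy sits to the left. I'll refine E and D with a circle fit.

```bash
cat >> h.py <<'E'
def circ(im,ci,X,rad,w=1.35):
    "Hough circle near projection of world X (circle of radius rad at z=X[2]); returns world centre, px"
    g=cv2.cvtColor(np.ascontiguousarray(im),cv2.COLOR_RGB2GRAY); S=3; g=cv2.resize(g,None,fx=S,fy=S,interpolation=cv2.INTER_CUBIC)
    c=proj(ci,X); R=np.mean([np.linalg.norm(proj(ci,np.array(X)+d)-c) for d in np.array([[rad,0,0],[0,rad,0]])])
    a=int(R*w)+8; x0=max(0,int((c[0]-a)*S)); y0=max(0,int((c[1]-a)*S)); sub=g[y0:int((c[1]+a)*S),x0:int((c[0]+a)*S)]
    hc=cv2.HoughCircles(cv2.GaussianBlur(sub,(5,5),1.5),cv2.HOUGH_GRADIENT_ALT,1,5,param1=80,param2=.5,minRadius=int(R*S*.9),maxRadius=int(R*S*1.1))
    if hc is None: return []
    return [((np.array([(x+x0+.5)/S-.5,(y+y0+.5)/S-.5])).round(1).tolist(),round(rr/S/R,3),onz(ci,(x+x0+.5)/S-.5,(y+y0+.5)/S-.5,X[2]).round(4).tolist()) for x,y,rr in hc[0].reshape(-1,3)]
E
python3 - <<'E'
from h import *
im,ci=load('w1')
for p in [(.4478,-.2061,.08),(.4586,-.0942,.08)]: print('wrist',circ(im,ci,p,.031))
print('well1',circ(im,ci,(.6243,-.1666,.075),.0335))
im,ci=load('top0')
for p in [(.4478,-.2061,.08),(.4586,-.0942,.08),(.4625,-.0101,.08),(.4289,.1063,.08),(.4449,.1912,.08)]: print('top',circ(im,ci,p,.031))
for p in [(.644,.0318,.075),(.6341,-.0674,.075),(.6243,-.1666,.075)]: print('top',circ(im,ci,p,.0335))
E
```

```text
wrist [([252.3000030517578, 187.6999969482422], np.float64(1.001), [0.4489, -0.206, 0.08]), ([244.0, 173.0], np.float64(1.01), [0.4435, -0.1932, 0.08]), ([233.3000030517578, 179.3000030517578], np.float64(1.009), [0.4343, -0.1976, 0.08]), ([259.70001220703125, 184.6999969482422], np.float64(0.955), [0.4551, -0.2041, 0.08]), ([248.6999969482422, 182.6999969482422], np.float64(0.922), [0.4464, -0.2016, 0.08])]
wrist [([244.0, 45.0], np.float64(0.978), [0.4537, -0.0984, 0.08]), ([250.0, 37.29999923706055], np.float64(0.943), [0.4586, -0.0937, 0.08]), ([257.29998779296875, 43.70000076293945], np.float64(0.953), [0.4635, -0.0984, 0.08])]
well1 []
top [([325.70001220703125, 237.6999969482422], np.float64(0.998), [0.4489, -0.2055, 0.08])]
top [([286.70001220703125, 233.6999969482422], np.float64(0.983), [0.4602, -0.094, 0.08])]
top [([257.29998779296875, 233.0], np.float64(1.013), [0.462, -0.0103, 0.08])]
top [([216.6999969482422, 246.0], np.float64(0.981), [0.4247, 0.1053, 0.08])]
top [([186.0, 238.3000030517578], np.float64(0.969), [0.4463, 0.193, 0.08])]
top [([243.0, 171.3000030517578], np.float64(1.008), [0.6427, 0.0315, 0.075]), ([243.3000030517578, 174.3000030517578], np.float64(0.961), [0.6338, 0.0304, 0.075])]
top [([277.0, 174.0], np.float64(0.992), [0.635, -0.0677, 0.075]), ([275.70001220703125, 178.6999969482422], np.float64(0.996), [0.6212, -0.0638, 0.075])]
top [([311.0, 177.3000030517578], np.float64(0.992), [0.6255, -0.167, 0.075]), ([310.70001220703125, 181.3000030517578], np.float64(0.963), [0.6136, -0.1658, 0.075])]
```

Call:
move_arm(
  targets=[
    [[1,1,1,55,0,0,0],[1,1,1,110,0,0,0],[1,1,1,154,0,0,0],[1,1,1,154,0,0,0],[0,1,1,154,0,0,0],[0,1,1,154,0,0,0],[0,1,1,154,0,0,0],[0,1,1,154,0,0,0]],
  ],
  newtons=30,
)

```text
clock: 2.33
tool_pos: [0.4489, -0.2066, 0.0481]
eef_rot: [0.742, 0.671, -0.001, 0.0]
contact_force: [-3.2, -0.2, 9.6]
opening: 0.695
finger_force: 30.0
```

Call:
move_arm(
  targets=[
    [[0,0,0,0,0,0,0],[0,0,0,-40,0,0,0],[0,0,0,-80,0,0,0],[0,0,0,-110,0,0,0],[0,0,0,-110,0,0,0],[0,0,0,-110,0,0,0],[0,0,0,-110,0,0,0]],
  ],
)

```text
clock: 3.2
tool_pos: [0.4488, -0.2057, 0.1555]
eef_rot: [0.741, 0.671, -0.001, -0.001]
contact_force: [-0.1, 0.1, -3.3]
opening: 0.696
finger_force: 30.0
```

Run:
```python
from h import *
for i in range(6): s=st(); print(s['contact_force'],s['tool_pos']); snap('wrist','w2')
```

```text
[-0.0961, 0.0679, -3.3496] [0.4488, -0.2057, 0.1555]
[-0.2037, -0.6069, -4.1186] [0.449, -0.2056, 0.1556]
[1.0089, -0.5618, -3.8523] [0.4492, -0.2056, 0.1557]
[0.4673, -0.0187, -4.3621] [0.4493, -0.2056, 0.1559]
[0.6622, 0.303, -3.3471] [0.4494, -0.2057, 0.156]
[0.0238, 0.2027, -3.6433] [0.4495, -0.2057, 0.1562]
```

Tin E is full (about 3.8 N). I'll take it over well 1.

Call:
move_arm(
  targets=[
    [[0,14,43,0,0,0,0],[0,28,86,0,0,0,0],[0,42,129,0,0,0,0],[0,55.5,170.5,0,0,0,0],[0,55.5,170.5,0,0,0,0],[0,55.5,170.5,0,0,0,0],[0,55.5,170.5,0,0,0,0]],
  ],
)

```text
clock: 4.38
tool_pos: [0.6233, -0.1685, 0.1564]
eef_rot: [0.742, 0.671, -0.001, -0.0]
contact_force: [-0.1, -0.7, -3.5]
opening: 0.7
finger_force: 30.0
```

Run:
```python
from h import *
im,ci=snap('wrist','w3'); print(st()); 
for n,p in [('w1',(.6244,-.1671,.075)),('w2',(.6343,-.0676,.075)),('w3',(.6442,.0319,.075))]: print(n,proj(ci,p).round(1),circ(im,ci,p,.0335)[:2])
```

```text
{'clock': 4.425, 'tool_pos': [0.6236, -0.1685, 0.1566], 'eef_rot': [0.7416, 0.6708, -0.0008, -0.0002], 'contact_force': [-0.2995, -0.0175, -3.4022], 'opening': 0.6955, 'finger_force': 30.0001}
w1 [252.7 201.2] []
w2 [252.3  47.7] [([258.0, 43.29999923706055], np.float64(0.964), [0.6381, -0.0654, 0.075])]
w3 [ 251.8 -147.5] [([247.6999969482422, 265.0], np.float64(0.995), [0.6157, -0.2159, 0.075]), ([266.0, 277.0], np.float64(0.995), [0.6283, -0.2272, 0.075])]
```

View pics/w3.png

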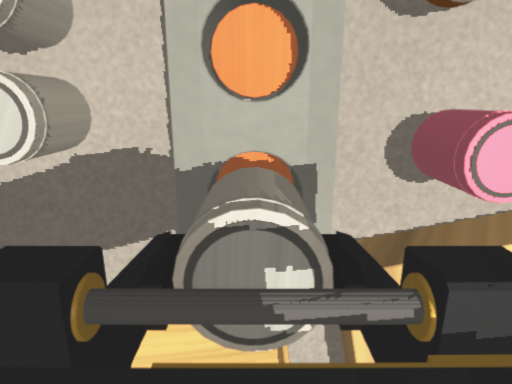

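Holding the tin, lid ellipse at about (253,270), well 2 mouth at about (256,45). I'll compare them with their predictions.

Run:
```python
from h import *
im,ci=load('w3')
print('lid pred',proj(ci,(.6236,-.1685,.1566+.033)).round(1), proj(ci,(.6236+.0308,-.1685-.003,.1896)).round(1),proj(ci,(.6236-.0308,-.1685+.003,.1896)).round(1))
g=cv2.cvtColor(np.ascontiguousarray(im),cv2.COLOR_RGB2GRAY)
for row in (40,45,50,55): print('well row',row,[ (i,int(v)) for i,v in enumerate(np.diff(g[row].astype(int))) if abs(v)>15 and 180<i<330])
for row in (240,250,255,260,265): print('lid row',row,[ (i,int(v)) for i,v in enumerate(np.diff(g[row].astype(int))) if abs(v)>12 and 170<i<345])
print('well edges pred',proj(ci,(.6343+.0333,-.0676-.0033,.075)).round(1),proj(ci,(.6343-.0333,-.0676+.0033,.075)).round(1),[proj(ci,(.6343-.0033*k,-.0676-.0333*k,.075)).round(1) for k in(1,-1)])
print('well col 255',[ (i,int(v)) for i,v in enumerate(np.diff(g[:110,255].astype(int))) if abs(v)>10])
```

```text
lid pred [250.  292.3] [332.2 292.1] [168.  292.5]
well row 40 [(200, -19), (201, -34), (211, 46), (212, 32), (289, -24), (290, -44), (307, 29), (308, 39), (309, 22)]
well row 45 [(199, -17), (200, -24), (201, -32), (210, 42), (211, 41), (289, -24), (290, -44), (307, 28), (308, 28), (309, 25)]
well row 50 [(200, -18), (201, -29), (202, -21), (209, 17), (210, 44), (211, 20), (290, -28), (291, -36), (307, 35), (308, 41)]
well row 55 [(201, -20), (202, -35), (210, 45), (211, 39), (290, -23), (291, -44), (305, 21), (306, 26), (307, 33), (308, 21)]
lid row 240 [(180, 20), (181, 37), (182, 25), (200, -15), (201, -27), (202, -19), (216, 16), (217, 16), (288, -19), (289, -14), (302, 13), (303, 29), (304, 21), (323, -38), (324, -28)]
lid row 250 [(177, 30), (178, 31), (179, 15), (192, -21), (193, -34), (204, 19), (205, 20), (299, -13), (300, -23), (301, -17), (311, 17), (312, 29), (313, 18), (326, -22), (327, -39), (328, -20)]
lid row 255 [(175, 31), (176, 34), (177, 23), (189, -25), (190, -27), (200, 20), (201, 22), (303, -18), (304, -27), (314, 20), (315, 30), (316, 16), (326, -13), (327, -28), (328, -38), (329, -19)]
lid row 260 [(174, 33), (175, 41), (176, 17), (186, -15), (187, -35), (188, -17), (197, 22), (198, 21), (307, -25), (308, -17), (316, 19), (317, 32), (318, 18), (329, -33), (330, -41), (331, -15)]
lid row 265 [(173, 33), (174, 38), (175, 21), (185, -26), (186, -30), (195, 21), (196, 18), (286, 15), (287, 14), (292, -15), (309, -23), (310, -18), (319, 34), (320, 26), (331, -35), (332, -44)]
well edges pred [305.9  47.6] [198.7  47.9] [array([252.5, 103.1]), array([252.1, -12.4])]
well col 255 [(1, 19), (2, 52), (3, 29), (96, -41), (97, -25), (100, 30), (101, 18), (102, 23)]
```

Run:
```python
from h import *
im,ci=load('w3')
c=np.array((.6245,-.1685,.1566+.033)); ux=np.array([.995,-.1,0])*.031; uy=np.array([.1,.995,0])*.031
for z in(.185,.1896): 
  c[2]=z; print('z',z,'bot/top',proj(ci,c-uy).round(1),proj(ci,c+uy).round(1))
g=cv2.cvtColor(np.ascontiguousarray(im),cv2.COLOR_RGB2GRAY)
for col in(225,245,255,275): print(col,[ (i+195,int(v)) for i,v in enumerate(np.diff(g[195:370,col].astype(int))) if abs(v)>10])
pts=[]
for row in list(range(238,284,2)):
    d=np.diff(g[row].astype(int)); L=165+np.argmax(d[165:190]); Rr=318+np.argmin(d[318:345]); pts+= [(L+.5,row),(Rr+.5,row)]; 
    if row%8==0: print(row,L,Rr)
```

```text
z 0.185 bot/top [252.6 352.1] [252.3 210.1]
z 0.1896 bot/top [252.5 360.2] [252.3 214.1]
225 [(201, 24), (211, 19), (212, 54), (213, 47), (220, -17), (224, -58), (225, -49), (226, -30), (235, 31), (236, 16), (287, -19), (288, -32), (323, 20), (324, 26), (331, -16), (332, -26), (339, 32), (340, 27), (346, 26), (347, 32), (348, 13), (361, -24), (362, -52), (363, -35), (367, -24), (368, -14)]
245 [(196, 11), (197, 59), (198, 43), (199, -25), (200, -68), (201, -14), (207, 13), (208, 44), (209, 64), (219, -70), (220, -52), (224, -35), (229, 27), (230, 23), (287, -20), (288, -33), (323, 19), (324, 26), (337, -22), (338, -22), (343, 15), (344, 33), (345, 20), (350, 29), (351, 24), (361, -22), (362, -48), (363, -37), (366, -11), (367, -23), (368, -16)]
255 [(196, 18), (197, 68), (199, -73), (200, -18), (207, 45), (208, 62), (209, 11), (218, -36), (219, -85), (229, 13), (287, -18), (288, -35), (323, 21), (324, 26), (337, -15), (338, -33), (344, 34), (345, 25), (349, 26), (350, 28), (361, -18), (362, -53), (363, -36), (366, -11), (367, -22), (368, -16)]
275 [(199, 31), (200, 62), (202, -78), (203, -23), (210, 40), (211, 56), (212, 24), (222, -58), (223, -60), (227, -34), (232, 15), (233, 27), (234, 11), (266, 15), (267, 44), (271, 24), (287, -43), (288, -80), (289, -22), (291, 15), (292, 17), (296, 12), (301, 12), (302, -32), (304, 22), (312, -11), (313, -34), (322, 11), (323, 66), (324, 68), (329, -22), (330, -64), (331, -11), (333, -11), (334, -28), (335, -15), (341, 30), (342, 26), (347, 12), (348, 29), (349, 20), (361, -25), (362, -53), (363, -34), (366, -11), (367, -23), (368, -15)]
240 181 323
248 178 326
256 175 328
264 174 331
272 172 332
280 171 332
```

Call:
move_arm(
  targets=[
    [[0,1.7,1.2,10,0,0,0],[0,1.7,1.2,20,0,0,0],[0,1.7,1.2,26,0,0,0],[0,1.7,1.2,32,0,0,0],[0,1.7,1.2,38,0,0,0],[0,1.7,1.2,38,0,0,0]],
  ],
)

```text
clock: 5.18
tool_pos: [0.6259, -0.166, 0.1181]
eef_rot: [0.741, 0.671, -0.0, -0.0]
contact_force: [-0.2, -0.2, -3.3]
opening: 0.698
finger_force: 30.0
```

Call:
move_arm(
  targets=[
    [[0,0,0,5,0,0,0],[0,0,0,10,0,0,0],[0,0,0,14,0,0,0],[0,0,0,18,0,0,0],[0,0,0,22,0,0,0],[0,0,0,26,0,0,0],[0,0,0,26,0,0,0]],
  ],
)

```text
clock: 6.05
tool_pos: [0.6263, -0.1659, 0.0928]
eef_rot: [0.741, 0.671, 0.0, 0.0]
contact_force: [-1.0, 0.5, -1.7]
opening: 0.695
finger_force: 30.0
```

Call:
move_arm(
  targets=[
    [[0,0,0,2,0,0,0],[0,0,0,4,0,0,0],[0,0,0,6,0,0,0],[0,0,0,6,0,0,0]],
  ],
  newtons=50,
)

```text
clock: 6.55
tool_pos: [0.6263, -0.1659, 0.0866]
eef_rot: [0.741, 0.671, 0.0, 0.0]
contact_force: [0.1, 1.3, 1.6]
opening: 0.692
finger_force: 50.0
```

Call:
move_arm(
  targets=[
    [[0,0,0,1.5,0,0,0],[0,0,0,3,0,0,0],[0,0,0,4.5,0,0,0],[0,0,0,4.5,0,0,0]],
  ],
)

```text
clock: 7.05
tool_pos: [0.6264, -0.1659, 0.0832]
eef_rot: [0.741, 0.671, 0.0, 0.0]
contact_force: [-3.8, 0.7, 10.6]
opening: 0.692
finger_force: 50.0
```

Call:
move_arm(
  targets=[
    [[0,0,0,1,0,0,0],[0,0,0,2,0,0,0],[0,0,0,2,0,0,0]],
  ],
)

```text
clock: 7.42
tool_pos: [0.6264, -0.1659, 0.0831]
eef_rot: [0.741, 0.671, -0.0, 0.001]
contact_force: [-7.5, 1.3, 22.3]
opening: 0.694
finger_force: 50.0
```

Call:
move_arm(
  targets=[
    [[0,0,0,-3,0,0,0],[1,0,0,-3,0,0,0],[1,0,0,-3,0,0,0],[1,0,0,-3,0,0,0],[1,0,0,-50,0,0,0],[1,0,0,-100,0,0,0],[1,18,-58,-120,0,0,0],[1,36,-116,-120,0,0,0],[1,55,-173,-120,0,0,0],[1,55,-173,-120,0,0,0]],
  ],
)

```text
clock: 8.68
tool_pos: [0.4527, -0.0927, 0.1998]
eef_rot: [0.74, 0.673, -0.003, -0.003]
contact_force: [0.0, -0.5, 0.2]
opening: 1.004
finger_force: 0.0
```

Run:
```python
from h import *
T={'D':(.4595,-.094,.08),'C':(.4622,-.0102,.08),'B':(.4268,.1058,.08),'A':(.4456,.192,.08)}
im,ci=snap('wrist','w4'); print(st())
for k,p in T.items(): print(k,'wrist',proj(ci,p).round(0),circ(im,ci,p,.031)[:3])
im,ci=snap('top','t4')
for k,p in T.items(): print(k,'top',circ(im,ci,p,.031)[:2])
print('E',circ(im,ci,(.6258,-.166,.115),.031))
a=np.hstack([cv2.imread('pics/w4.png')[:, :],cv2.imread('pics/t4.png')]); cv2.imwrite('pics/c4.png',cv2.resize(a,None,fx=.78,fy=.78))
```

```text
{'clock': 8.725, 'tool_pos': [0.4575, -0.0936, 0.2004], 'eef_rot': [0.7406, 0.6719, -0.0009, -0.0004], 'contact_force': [2.1211, -0.8313, 0.5432], 'opening': 0.9976, 'finger_force': 0.0}
D wrist [261. 190.] [([260.0, 185.3000030517578], np.float64(0.966), [0.459, -0.09, 0.08]), ([270.29998779296875, 185.0], np.float64(0.983), [0.4674, -0.0905, 0.08]), ([263.0, 194.6999969482422], np.float64(0.968), [0.4607, -0.0981, 0.08])]
C wrist [255.  82.] [([258.0, 80.30000305175781], np.float64(0.981), [0.4648, -0.0093, 0.08]), ([251.6999969482422, 77.0], np.float64(1.016), [0.4604, -0.0065, 0.08])]
B wrist [185. -95.] []
A wrist [ 195. -265.] []
D top []
C top [([257.0, 233.0], np.float64(1.012), [0.462, -0.0093, 0.08])]
B top [([215.6999969482422, 247.0], np.float64(0.968), [0.4218, 0.1081, 0.08])]
A top [([187.3000030517578, 239.0], np.float64(0.981), [0.4444, 0.1892, 0.08])]
E [([312.70001220703125, 173.0], np.float64(0.972), [0.6298, -0.1669, 0.115])]
```

View pics/c4.png

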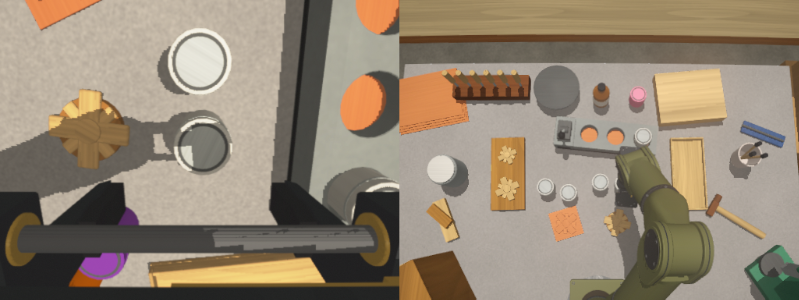

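Tin D is still in place (wrist about (261,187)), tin E is seated in well 1, and nothing has been knocked. I'll grasp D.

Call:
move_arm(
  targets=[
    [[1,1,0,55,0,0,0],[1,1,0,110,0,0,0],[1,1,0,153,0,0,0],[1,1,0,153,0,0,0],[0,1,0,153,0,0,0],[0,1,0,153,0,0,0],[0,1,0,153,0,0,0],[0,1,0,153,0,0,0]],
  ],
  newtons=40,
)

```text
clock: 9.78
tool_pos: [0.4592, -0.0936, 0.0485]
eef_rot: [0.742, 0.671, -0.0, 0.0]
contact_force: [-2.7, 0.7, 8.2]
opening: 0.695
finger_force: 40.0
```

Call:
move_arm(
  targets=[
    [[0,0,0,-40,0,0,0],[0,0,0,-80,0,0,0],[0,0,0,-110,0,0,0],[0,0,0,-110,0,0,0],[0,0,0,-110,0,0,0],[0,0,0,-110,0,0,0]],
  ],
)

```text
clock: 10.52
tool_pos: [0.4588, -0.0931, 0.156]
eef_rot: [0.741, 0.671, -0.001, -0.001]
contact_force: [0.6, 0.2, -5.1]
opening: 0.695
finger_force: 40.0
```

Run:
```python
from h import *
for i in range(4): s=st(); print(s['contact_force'],s['tool_pos']); snap('wrist','w5')
```

```text
[0.5949, 0.2101, -5.1463] [0.4588, -0.0931, 0.156]
[0.8708, 0.5053, -4.4672] [0.4589, -0.093, 0.1561]
[-0.2388, 0.5543, -4.4881] [0.459, -0.093, 0.1562]
[0.9574, -0.1034, -3.703] [0.4592, -0.093, 0.1564]
```

Call:
move_arm(
  targets=[
    [[0,11,43,-10,0,0,0],[0,22,86,-10,0,0,0],[0,33,129,-5,0,0,0],[0,44,172.5,0,0,0,0],[0,44,172.5,0,0,0,0],[0,44,172.5,0,0,0,0],[0,44,172.5,0,0,0,0]],
  ],
)

```text
clock: 11.6
tool_pos: [0.6343, -0.067, 0.1569]
eef_rot: [0.741, 0.671, -0.001, -0.0]
contact_force: [0.6, 0.4, -4.4]
opening: 0.693
finger_force: 40.0
```

```bash
cat >> h.py <<'E'
def held(f,zl=.0285):
    im,ci=snap('wrist',f); s=r.get_state(); print(st()); p=np.array(s['tool_pos'])
    g=cv2.cvtColor(np.ascontiguousarray(im),cv2.COLOR_RGB2GRAY).astype(int)
    d=np.diff(g[264]); L=160+np.argmax(d[160:192]); R=312+np.argmin(d[312:350])
    print('lid L,R,c',L,R,(L+R)/2)
    for col in(245,255,265): print(col,[ (i+195,int(v)) for i,v in enumerate(np.diff(g[195:360,col])) if abs(v)>25])
    return im,ci
E
python3 - <<'E'
from h import *
im,ci=held('w6')
for n,p in [('w3',(.6456,.0329,.075))]: print(n,proj(ci,p).round(1),circ(im,ci,p,.0335)[:2])
g=cv2.cvtColor(np.ascontiguousarray(im),cv2.COLOR_RGB2GRAY).astype(int)
print([ (i,int(v)) for i,v in enumerate(np.diff(g[46])) if abs(v)>18 and 170<i<340]); print([ (i,int(v)) for i,v in enumerate(np.diff(g[60:115,255])) if abs(v)>15])
E
```

```text
{'clock': 11.65, 'tool_pos': [0.6345, -0.067, 0.1572], 'eef_rot': [0.7414, 0.6711, -0.0007, -0.0002], 'contact_force': [0.1549, -0.1706, -4.0054], 'opening': 0.6904, 'finger_force': 40.0}
lid L,R,c 175 329 252.0
245 [(200, 31), (201, 82), (203, -81), (211, 33), (212, 63), (223, -93), (224, -28), (229, -35), (233, 37), (288, -34), (324, 29), (340, -30), (346, 31), (347, 29), (350, 57), (351, 33)]
255 [(200, 59), (201, 39), (202, -40), (203, -48), (211, 44), (212, 58), (222, -66), (223, -58), (228, -37), (232, 28), (288, -32), (324, 27), (347, 32), (349, 59), (350, 31)]
265 [(201, 51), (202, 41), (203, -63), (211, 28), (212, 52), (213, 30), (223, -28), (224, -93), (227, -37), (234, 31), (271, 51), (272, 30), (274, -30), (284, -37), (288, -39), (303, -31), (323, 64), (324, 69), (329, -40), (330, -40), (346, 30), (347, 27), (348, 59), (349, 35)]
w3 [253.2  49.5] [([252.6999969482422, 45.70000076293945], np.float64(0.965), [0.6455, 0.0351, 0.075])]
[(200, -39), (210, 49), (211, 34), (288, -23), (289, -44), (305, 30), (306, 28), (307, 31)]
[(39, -50), (43, 25), (44, 26), (45, 25)]
```

Call:
move_arm(
  targets=[
    [[0,1.2,0.3,10,0,0,0],[0,1.2,0.3,20,0,0,0],[0,1.2,0.3,28,0,0,0],[0,1.2,0.3,34,0,0,0],[0,1.2,0.3,40,0,0,0],[0,1.2,0.3,46,0,0,0],[0,1.2,0.3,50,0,0,0],[0,1.2,0.3,50,0,0,0]],
  ],
  newtons=50,
)

```text
clock: 12.65
tool_pos: [0.6359, -0.0653, 0.1069]
eef_rot: [0.741, 0.671, -0.0, -0.0]
contact_force: [0.2, -0.4, -4.0]
opening: 0.695
finger_force: 50.0
```

Call:
move_arm(
  targets=[
    [[0,0,0,4,0,0,0],[0,0,0,8,0,0,0],[0,0,0,11,0,0,0],[0,0,0,14,0,0,0],[0,0,0,17,0,0,0],[0,0,0,20,0,0,0],[0,0,0,22,0,0,0],[0,0,0,22,0,0,0]],
  ],
)

```text
clock: 13.65
tool_pos: [0.636, -0.0653, 0.0849]
eef_rot: [0.741, 0.671, -0.0, -0.0]
contact_force: [-1.2, 0.0, 1.4]
opening: 0.688
finger_force: 50.0
```

Call:
move_arm(
  targets=[
    [[0,0,0,1.5,0,0,0],[0,0,0,3,0,0,0],[0,0,0,4,0,0,0],[0,0,0,4,0,0,0]],
  ],
)

```text
clock: 14.15
tool_pos: [0.6361, -0.0653, 0.0835]
eef_rot: [0.741, 0.671, -0.0, 0.0]
contact_force: [-5.9, 0.2, 17.7]
opening: 0.695
finger_force: 50.0
```

Call:
move_arm(
  targets=[
    [[0,0,0,-3,0,0,0],[1,0,0,-3,0,0,0],[1,0,0,-3,0,0,0],[1,0,0,-3,0,0,0],[1,0,0,-50,0,0,0],[1,0,0,-100,0,0,0],[1,13,-59,-120,0,0,0],[1,26,-118,-120,0,0,0],[1,38,-178.5,-120,0,0,0],[1,38,-178.5,-120,0,0,0]],
  ],
)

```text
clock: 15.4
tool_pos: [0.4552, -0.0093, 0.2009]
eef_rot: [0.74, 0.673, -0.004, -0.002]
contact_force: [1.4, -1.0, 0.0]
opening: 1.0
finger_force: 0.0
```

Run:
```python
from h import *
T={'C':(.4622,-.0102,.08),'B':(.4268,.1058,.08),'A':(.4456,.192,.08)}
im,ci=snap('wrist','w7'); print(st())
for k,p in T.items(): print(k,'wrist',proj(ci,p).round(0),circ(im,ci,p,.031)[:3])
im,ci=snap('top','t7')
for k,p in T.items(): print(k,'top',circ(im,ci,p,.031)[:2])
a=np.hstack([cv2.imread('pics/w7.png')[:, :],cv2.imread('pics/t7.png')]); cv2.imwrite('pics/c7.png',cv2.resize(a,None,fx=.78,fy=.78))
```

```text
{'clock': 15.45, 'tool_pos': [0.4601, -0.0095, 0.2014], 'eef_rot': [0.7405, 0.6721, -0.0009, -0.0003], 'contact_force': [1.7003, 0.1057, 0.1184], 'opening': 1.0012, 'finger_force': 0.0}
C wrist [261. 189.] [([261.0, 183.6999969482422], np.float64(0.967), [0.4624, -0.0057, 0.08]), ([256.70001220703125, 191.3000030517578], np.float64(0.959), [0.4583, -0.0119, 0.08]), ([267.70001220703125, 189.0], np.float64(0.965), [0.4674, -0.0107, 0.08])]
B wrist [199.  40.] [([192.6999969482422, 43.29999923706055], np.float64(0.984), [0.4221, 0.1042, 0.08]), ([183.3000030517578, 44.70000076293945], np.float64(1.001), [0.4151, 0.1039, 0.08]), ([192.0, 26.299999237060547], np.float64(1.012), [0.4232, 0.1155, 0.08])]
A wrist [ 209. -102.] []
C top []
B top [([217.0, 246.6999969482422], np.float64(0.957), [0.4228, 0.1043, 0.08]), ([218.3000030517578, 255.3000030517578], np.float64(0.942), [0.3983, 0.1003, 0.08])]
A top [([187.0, 239.3000030517578], np.float64(0.991), [0.4434, 0.1901, 0.08])]
```

View pics/c7.png

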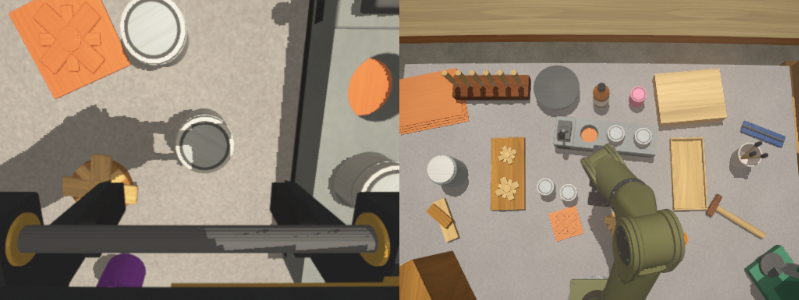

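Tin C is at wrist about (264,185), and E and D are seated in wells 1 and 2. I'll grasp C.

Call:
move_arm(
  targets=[
    [[1,0,0,55,0,0,0],[1,0,0,110,0,0,0],[1,0,0,154,0,0,0],[1,0,0,154,0,0,0],[0,0,0,154,0,0,0],[0,0,0,154,0,0,0],[0,0,0,154,0,0,0],[0,0,0,154,0,0,0]],
  ],
  newtons=40,
)

```text
clock: 16.5
tool_pos: [0.4626, -0.0101, 0.0486]
eef_rot: [0.742, 0.671, 0.001, 0.001]
contact_force: [-0.8, 0.2, 7.7]
opening: 0.696
finger_force: 40.0
```

Call:
move_arm(
  targets=[
    [[0,0,0,-40,0,0,0],[0,0,0,-80,0,0,0],[0,0,0,-110,0,0,0],[0,0,0,-110,0,0,0],[0,0,0,-110,0,0,0],[0,0,0,-110,0,0,0]],
  ],
)

```text
clock: 17.25
tool_pos: [0.4613, -0.0099, 0.156]
eef_rot: [0.741, 0.671, -0.001, -0.001]
contact_force: [-0.0, 0.1, -4.4]
opening: 0.695
finger_force: 40.0
```

Run:
```python
from h import *
for i in range(4): s=st(); print(s['contact_force'],s['tool_pos']); snap('wrist','w8')
```

```text
[-0.0326, 0.1414, -4.3761] [0.4613, -0.0099, 0.156]
[-0.4823, -0.2723, -4.2331] [0.4614, -0.0098, 0.156]
[-0.3201, 0.4288, -3.3372] [0.4616, -0.0097, 0.1562]
[0.3003, 0.4466, -3.3473] [0.4617, -0.0097, 0.1564]
```

Call:
move_arm(
  targets=[
    [[0,15,44,-10,0,0,0],[0,30,88,-10,0,0,0],[0,45,132,-5,0,0,0],[0,61.5,178,0,0,0,0],[0,61.5,178,0,0,0,0],[0,61.5,178,0,0,0,0],[0,61.5,178,0,0,0,0]],
  ],
)

```text
clock: 18.32
tool_pos: [0.644, 0.0331, 0.1569]
eef_rot: [0.741, 0.671, -0.001, -0.0]
contact_force: [-0.6, -0.5, -3.8]
opening: 0.693
finger_force: 40.0
```

Run:
```python
from h import *
held('w9')
```

```text
{'clock': 18.375, 'tool_pos': [0.6443, 0.0332, 0.1572], 'eef_rot': [0.7413, 0.6712, -0.0007, -0.0001], 'contact_force': [-0.1757, 0.7937, -3.636], 'opening': 0.6953, 'finger_force': 39.9996}
lid L,R,c 174 330 252.0
245 [(197, 39), (198, 69), (199, -39), (200, -54), (208, 57), (209, 34), (219, -69), (220, -68), (225, -36), (230, 36), (288, -36), (324, 28), (344, 33), (345, 26), (350, 42), (351, 27)]
255 [(197, 45), (198, 59), (200, -77), (208, 50), (209, 57), (219, -27), (220, -96), (288, -35), (324, 26), (338, -34), (344, 32), (350, 48), (351, 34)]
265 [(198, 60), (199, 31), (200, -55), (201, -33), (208, 35), (209, 57), (220, -40), (221, -80), (228, -38), (231, 28), (281, 31), (282, 64), (287, -42), (288, -92), (324, 28), (337, -32), (343, 32), (344, 28), (349, 50), (350, 32)]
```

View pics/w9.png

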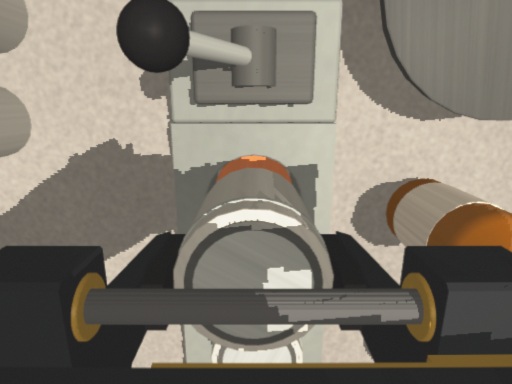

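The lever ball is at (153,33), leaning to the front (off). Tin C is centred like E was, so I insert it in well 3.

Call:
move_arm(
  targets=[
    [[0,0,0.3,10,0,0,0],[0,0,0.3,20,0,0,0],[0,0,0.3,28,0,0,0],[0,0,0.3,34,0,0,0],[0,0,0.3,40,0,0,0],[0,0,0.3,46,0,0,0],[0,0,0.3,50,0,0,0],[0,0,0.3,50,0,0,0]],
  ],
  newtons=50,
)

```text
clock: 19.38
tool_pos: [0.6455, 0.0337, 0.1069]
eef_rot: [0.741, 0.671, -0.0, -0.0]
contact_force: [-0.2, -0.2, -3.5]
opening: 0.692
finger_force: 50.0
```

Call:
move_arm(
  targets=[
    [[0,0,0,4,0,0,0],[0,0,0,8,0,0,0],[0,0,0,11,0,0,0],[0,0,0,14,0,0,0],[0,0,0,17,0,0,0],[0,0,0,20,0,0,0],[0,0,0,22,0,0,0],[0,0,0,22,0,0,0]],
  ],
)

```text
clock: 20.38
tool_pos: [0.6457, 0.0338, 0.085]
eef_rot: [0.741, 0.671, -0.0, -0.0]
contact_force: [-2.4, 0.0, -0.1]
opening: 0.691
finger_force: 50.0
```

Call:
move_arm(
  targets=[
    [[0,0,0,1.5,0,0,0],[0,0,0,3,0,0,0],[0,0,0,4,0,0,0],[0,0,0,4,0,0,0]],
  ],
)

```text
clock: 20.88
tool_pos: [0.6458, 0.0338, 0.0836]
eef_rot: [0.741, 0.671, 0.0, 0.0]
contact_force: [-5.2, -2.4, 18.5]
opening: 0.694
finger_force: 50.0
```

Call:
move_arm(
  targets=[
    [[0,0,0,-3,0,0,0],[1,0,0,-3,0,0,0],[1,0,0,-3,0,0,0],[1,0,0,-3,0,0,0],[1,0,0,-60,0,0,0],[1,0,0,-120,0,0,0],[1,13,-58,-120,0,0,0],[1,26,-116,-120,0,0,0],[1,39,-174,-120,0,0,0],[1,49,-228,-120,0,0,0]],
  ],
)

```text
clock: 22.12
tool_pos: [0.422, 0.106, 0.2015]
eef_rot: [0.741, 0.671, 0.001, -0.0]
contact_force: [-0.1, 0.6, -0.5]
opening: 0.998
finger_force: 0.0
```

Call:
move_arm(
  targets=[
    [[1,0,0,0,0,0,0],[1,0,0,0,0,0,0]],
  ],
)

```text
clock: 22.38
tool_pos: [0.4249, 0.1054, 0.2015]
eef_rot: [0.741, 0.671, 0.001, 0.0]
contact_force: [0.7, -0.9, -0.2]
opening: 0.997
finger_force: 0.0
```

Run:
```python
from h import *
T={'B':(.4240,.1055,.08),'A':(.4444,.191,.08)}
im,ci=snap('wrist','w10'); print(st())
for k,p in T.items(): print(k,'wrist',proj(ci,p).round(0),circ(im,ci,p,.031)[:3])
```

```text
{'clock': 22.425, 'tool_pos': [0.4254, 0.1052, 0.2014], 'eef_rot': [0.7417, 0.6707, 0.001, 0.0004], 'contact_force': [-0.8236, 0.203, 0.4621], 'opening': 1.0015, 'finger_force': 0.0}
B wrist [250. 189.] [([252.3000030517578, 184.6999969482422], np.float64(0.975), [0.4262, 0.109, 0.08]), ([250.3000030517578, 182.3000030517578], np.float64(0.971), [0.4248, 0.1111, 0.08]), ([242.3000030517578, 171.0], np.float64(1.003), [0.4194, 0.1211, 0.08])]
A wrist [265.  77.] [([257.70001220703125, 74.0], np.float64(0.961), [0.4388, 0.1935, 0.08]), ([265.70001220703125, 75.30000305175781], np.float64(0.931), [0.4447, 0.1919, 0.08]), ([271.29998779296875, 74.0], np.float64(1.023), [0.449, 0.1925, 0.08])]
```

View pics/w10.png

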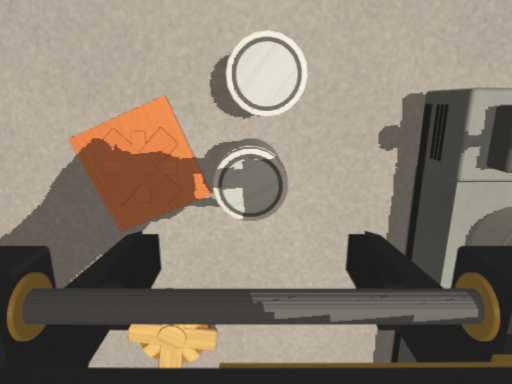

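B is at (251,184) and A at (267,74), both unmoved. I'll grasp B.

Call:
move_arm(
  targets=[
    [[1,1,0,55,0,0,0],[1,1,0,110,0,0,0],[1,1,0,153,0,0,0],[1,1,0,153,0,0,0],[0,1,0,153,0,0,0],[0,1,0,153,0,0,0],[0,1,0,153,0,0,0],[0,1,0,153,0,0,0]],
  ],
  newtons=25,
)

```text
clock: 23.42
tool_pos: [0.4249, 0.1064, 0.0496]
eef_rot: [0.742, 0.671, 0.002, 0.0]
contact_force: [0.1, 0.7, 8.8]
opening: 0.691
finger_force: 25.0
```

Call:
move_arm(
  targets=[
    [[0,0,0,-40,0,0,0],[0,0,0,-80,0,0,0],[0,0,0,-120,0,0,0],[0,0,0,-150,0,0,0],[0,0,0,-150,0,0,0],[0,0,0,-150,0,0,0],[0,0,0,-150,0,0,0]],
  ],
)

```text
clock: 24.3
tool_pos: [0.4232, 0.1057, 0.1973]
eef_rot: [0.741, 0.671, -0.001, -0.0]
contact_force: [-0.6, 0.1, 0.3]
opening: 0.703
finger_force: 25.0
```

Run:
```python
from h import *
for i in range(4): s=st(); print(s['contact_force'],s['tool_pos']); snap('wrist','w11')
```

```text
[-0.5968, 0.1158, 0.323] [0.4232, 0.1057, 0.1973]
[0.3326, -0.2434, -1.1529] [0.4232, 0.1059, 0.1973]
[0.4625, 0.4293, -0.9575] [0.4233, 0.106, 0.1974]
[-0.3085, 0.186, -2.2138] [0.4234, 0.1061, 0.1975]
```

B is empty (about 1 N). Carrying it to the tray.

Call:
move_arm(
  targets=[
    [[0,-55,24,0,0,0,0],[0,-110,48,0,0,0,0],[0,-165,72,0,0,0,0],[0,-220,96,0,0,0,0],[0,-275,120,0,0,0,0],[0,-330,144,0,0,0,0],[0,-385,168,0,0,0,0],[0,-440.5,191.5,0,0,0,0],[0,-440.5,191.5,0,0,0,0],[0,-440.5,191.5,0,0,0,0]],
  ],
)

```text
clock: 25.75
tool_pos: [0.5704, -0.35, 0.1974]
eef_rot: [0.741, 0.671, 0.0, -0.001]
contact_force: [-1.1, 1.1, -0.9]
opening: 0.696
finger_force: 25.0
```

Run:
```python
from h import *
im,ci=snap('wrist','w12'); print(st())
print([proj(ci,p).round(0) for p in [(.36,-.286,.025),(.64,-.286,.025)]])
```

```text
{'clock': 25.8, 'tool_pos': [0.5706, -0.3491, 0.1978], 'eef_rot': [0.7405, 0.672, 0.0003, -0.001], 'contact_force': [0.3798, 0.7298, -0.9642], 'opening': 0.696, 'finger_force': 24.9995}
[array([ 21., 131.]), array([321., 100.])]
```

View pics/w12.png

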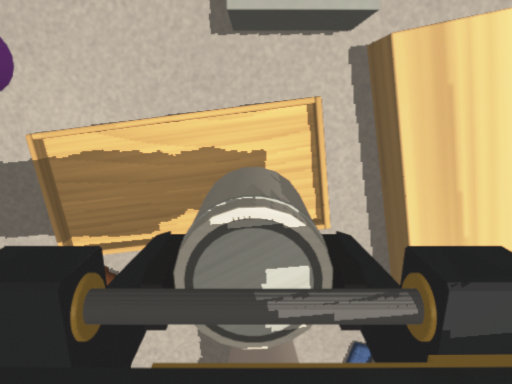

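The tray's near edge corners at (30,135) and (320,98) match the measurement. Lowering B.

Call:
move_arm(
  targets=[
    [[0,0,0,45,0,0,0],[0,0,0,90,0,0,0],[0,0,0,125,0,0,0],[0,0,0,134,0,0,0],[0,0,0,139,0,0,0],[0,0,0,141,0,0,0],[0,0,0,141,0,0,0]],
  ],
)

```text
clock: 26.68
tool_pos: [0.5714, -0.3515, 0.0584]
eef_rot: [0.741, 0.671, 0.0, 0.001]
contact_force: [0.3, -0.0, -1.3]
opening: 0.699
finger_force: 25.0
```

Call:
move_arm(
  targets=[
    [[0,0,0,1,0,0,0],[0,0,0,2,0,0,0],[0,0,0,3,0,0,0],[0,0,0,3,0,0,0]],
  ],
)

```text
clock: 27.18
tool_pos: [0.5709, -0.3516, 0.0557]
eef_rot: [0.741, 0.671, -0.0, 0.001]
contact_force: [-2.4, 0.6, 7.8]
opening: 0.697
finger_force: 25.0
```

Call:
move_arm(
  targets=[
    [[0,0,0,-1.5,0,0,0],[1,0,0,-1.5,0,0,0],[1,0,0,-1.5,0,0,0],[1,0,0,-1.5,0,0,0],[1,0,0,-60,0,0,0],[1,0,0,-120,0,0,0],[1,50,-17,-147,0,0,0],[1,105,-36,-147,0,0,0],[1,160,-55,-147,0,0,0],[1,215,-74,-147,0,0,0]],
  ],
)

```text
clock: 28.42
tool_pos: [0.518, -0.1282, 0.2015]
eef_rot: [0.741, 0.671, 0.0, 0.0]
contact_force: [0.5, 1.8, -0.2]
opening: 0.999
finger_force: 0.0
```

Call:
move_arm(
  targets=[
    [[1,55,-19,0,0,0,0],[1,110,-38,0,0,0,0],[1,165,-57,0,0,0,0],[1,220,-76,0,0,0,0],[1,270,-93,0,0,0,0],[1,312,-106.5,0,0,0,0],[1,312,-106.5,0,0,0,0],[1,312,-106.5,0,0,0,0]],
  ],
)

```text
clock: 29.42
tool_pos: [0.4434, 0.1902, 0.2011]
eef_rot: [0.741, 0.671, -0.001, 0.0]
contact_force: [0.4, -0.4, -0.2]
opening: 0.999
finger_force: 0.0
```

Run:
```python
from h import *
p=(.4444,.191,.08)
im,ci=snap('wrist','w13'); print(st()); print(proj(ci,p).round(0),circ(im,ci,p,.031)[:3])
im2,c2=snap('top','t13')
print('B',circ(im2,c2,(.571,-.3515,.086),.031),'E',circ(im2,c2,(.6258,-.166,.115),.031)[:2])
a=np.hstack([cv2.imread('pics/w13.png')[:, :],cv2.imread('pics/t13.png')]); cv2.imwrite('pics/c13.png',cv2.resize(a,None,fx=.78,fy=.78))
```

```text
{'clock': 29.475, 'tool_pos': [0.4436, 0.1896, 0.201], 'eef_rot': [0.7419, 0.6705, -0.0006, 0.0005], 'contact_force': [0.4339, -0.5175, -0.5149], 'opening': 1.0014, 'finger_force': 0.0}
[253. 188.] [([251.0, 183.0], np.float64(0.972), [0.4435, 0.1952, 0.08]), ([249.0, 173.6999969482422], np.float64(0.997), [0.4427, 0.2031, 0.08])]
B [([375.0, 195.3000030517578], np.float64(0.98), [0.5709, -0.3505, 0.086])] E [([312.70001220703125, 173.0], np.float64(0.973), [0.6298, -0.1669, 0.115]), ([311.29998779296875, 179.3000030517578], np.float64(1.025), [0.6114, -0.1628, 0.115])]
```

View pics/c13.png

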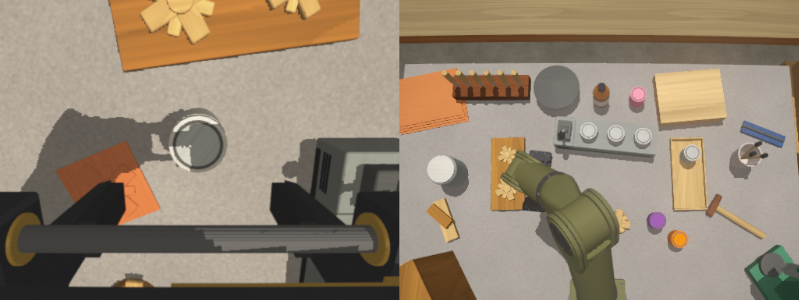

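Three tins are in the wells and B is in the tray. A is below the gripper (wrist about (253,185)), so I grasp it.

Call:
move_arm(
  targets=[
    [[1,1,0,55,0,0,0],[1,1,0,110,0,0,0],[1,1,0,153,0,0,0],[1,1,0,153,0,0,0],[0,1,0,153,0,0,0],[0,1,0,153,0,0,0],[0,1,0,153,0,0,0],[0,1,0,153,0,0,0]],
  ],
)

```text
clock: 30.52
tool_pos: [0.4444, 0.1922, 0.0496]
eef_rot: [0.742, 0.671, 0.001, 0.0]
contact_force: [0.3, -1.4, 8.1]
opening: 0.694
finger_force: 25.0
```

Call:
move_arm(
  targets=[
    [[0,0,0,-40,0,0,0],[0,0,0,-80,0,0,0],[0,0,0,-120,0,0,0],[0,0,0,-150,0,0,0],[0,0,0,-150,0,0,0],[0,0,0,-150,0,0,0],[0,0,0,-150,0,0,0]],
  ],
)

```text
clock: 31.4
tool_pos: [0.4428, 0.1916, 0.1972]
eef_rot: [0.741, 0.671, -0.001, -0.0]
contact_force: [0.3, 0.2, -0.8]
opening: 0.694
finger_force: 25.0
```

Run:
```python
from h import *
for i in range(4): s=st(); print(s['contact_force'],s['tool_pos']); snap('wrist','w14')
```

```text
[0.2905, 0.1838, -0.8043] [0.4428, 0.1916, 0.1972]
[-1.4417, 0.4348, -1.7837] [0.4428, 0.1917, 0.1972]
[-0.0814, -0.2181, -0.6563] [0.4429, 0.1918, 0.1973]
[0.0007, -0.4432, -0.9765] [0.443, 0.1919, 0.1974]
```

Call:
move_arm(
  targets=[
    [[0,-55,5,0,0,0,0],[0,-110,10,0,0,0,0],[0,-165,15,0,0,0,0],[0,-220,20,0,0,0,0],[0,-275,25,0,0,0,0],[0,-330,30,0,0,0,0],[0,-385,36,0,0,0,0],[0,-440,42,0,0,0,0],[0,-495,47,0,0,0,0],[0,-541,51,0,0,0,0]],
  ],
)

```text
clock: 32.85
tool_pos: [0.4399, -0.3538, 0.1977]
eef_rot: [0.742, 0.671, -0.0, -0.0]
contact_force: [0.2, 1.8, -0.2]
opening: 0.696
finger_force: 25.0
```

Call:
move_arm(
  targets=[
    [[0,0,0,0,0,0,0],[0,0,0,45,0,0,0],[0,0,0,90,0,0,0],[0,0,0,125,0,0,0],[0,0,0,134,0,0,0],[0,0,0,139,0,0,0],[0,0,0,141,0,0,0],[0,0,0,142,0,0,0],[0,0,0,143,0,0,0],[0,0,0,143,0,0,0]],
  ],
)

```text
clock: 34.1
tool_pos: [0.4408, -0.3517, 0.0557]
eef_rot: [0.741, 0.671, 0.0, 0.001]
contact_force: [0.4, -0.7, 0.5]
opening: 0.697
finger_force: 25.0
```

Call:
move_arm(
  targets=[
    [[0.8,0,0,0,0,0,0],[1,0,0,0,0,0,0],[1,0,0,0,0,0,0],[1,0,0,-60,0,0,0],[1,0,0,-120,0,0,0],[1,50,-10,-160,0,0,0],[1,105,-20,-160,0,0,0],[1,160,-30,-160,0,0,0],[1,215,-40,-160,0,0,0],[1,270,-50,-160,0,0,0]],
  ],
)

```text
clock: 35.35
tool_pos: [0.4174, -0.076, 0.2154]
eef_rot: [0.741, 0.671, 0.0, 0.0]
contact_force: [1.2, 0.4, -0.1]
opening: 1.001
finger_force: 0.0
```

Run:
```python
from h import *
im,ci=load('w9')
o,d=ray(ci,153,33); y=np.array([.0986,.995,0]); piv=np.array([.6546,.1246,.097]); P=o+d*((piv-o)@y)/(d@y); print('ball',P.round(4),'dist',np.linalg.norm(P-piv))
x=np.array([.995,-.0986,0]); print('ang',np.arctan2((P-piv)@x,P[2]-.097))
im2,c2=snap('top','t15'); print(st())
big=cv2.resize(np.ascontiguousarray(im2[140:290,170:420]),None,fx=3.2,fy=3.2,interpolation=cv2.INTER_CUBIC); cv2.imwrite('pics/c15.png',big[:,:,::-1])
for n,p in {'B':(.571,-.3515,.086),'A':(.441,-.3515,.086),'w1':(.6258,-.166,.115),'w2':(.6357,-.0664,.115),'w3':(.6456,.0331,.115)}.items(): print(n,proj(c2,p).round(1),circ(im2,c2,p,.031)[:2])
```

```text
ball [0.6205 0.128  0.1767] dist 0.08679885241191376
ang -0.4062933909701182
{'clock': 35.4, 'tool_pos': [0.4173, -0.0673, 0.2162], 'eef_rot': [0.7373, 0.6756, 0.0028, -0.0012], 'contact_force': [-1.8318, 6.669, 0.0932], 'opening': 0.9976, 'finger_force': 0.0}
B [375.3 195.3] [([374.70001220703125, 195.3000030517578], np.float64(0.976), [0.5709, -0.3495, 0.086])]
A [376.9 240.2] [([376.70001220703125, 240.3000030517578], np.float64(0.981), [0.4407, -0.3508, 0.086]), ([370.70001220703125, 242.0], np.float64(0.961), [0.436, -0.3333, 0.086])]
w1 [312.4 174.4] [([313.0, 173.6999969482422], np.float64(0.987), [0.6279, -0.1678, 0.115]), ([311.70001220703125, 179.0], np.float64(0.981), [0.6124, -0.1637, 0.115])]
w2 [277.3 170.8] [([276.70001220703125, 170.3000030517578], np.float64(0.978), [0.6372, -0.0646, 0.115])]
w3 [242.2 167.3] [([241.6999969482422, 166.3000030517578], np.float64(0.982), [0.6485, 0.0348, 0.115])]
```

View pics/c15.png

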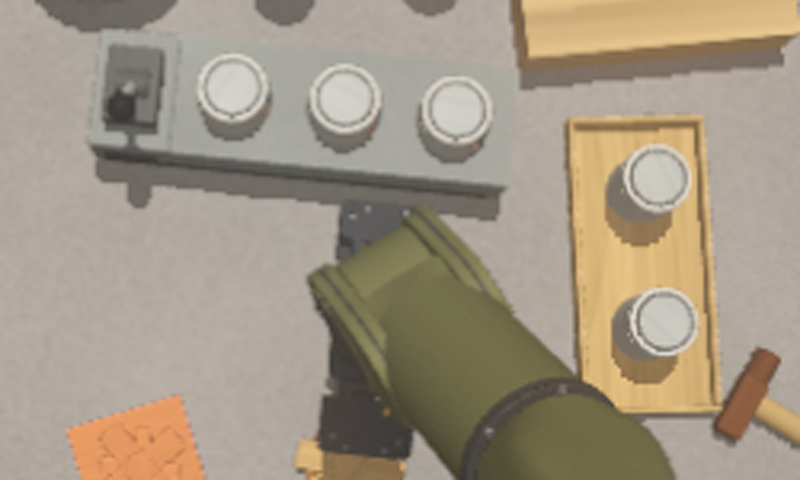

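All five tins are placed: wells 1–3 are filled and A and B stand upright in the tray. The lever is still off at (121,105) in the crop. I'll move in front of the lever with the fingers shut.

Call:
move_arm(
  targets=[
    [[0,0,0,0,0,0,0],[0,55,20,0,0,0,0],[0,105,40,0,0,0,0],[0,150,65,0,0,0,0],[0,190,95,0,0,0,0],[0,225,125,0,0,0,0],[0,225,130,20,0,0,0],[0,225,130,50,0,0,0],[0,225,130,68,0,0,0],[0,225,130,68,0,0,0]],
  ],
)

```text
clock: 36.65
tool_pos: [0.5682, 0.1313, 0.1457]
eef_rot: [0.742, 0.671, -0.002, -0.0]
contact_force: [-0.1, -0.1, 0.8]
opening: 0.004
finger_force: 0.0
```

Run:
```python
from h import *
im,ci=snap('wrist','w16'); print(st())
```

```text
{'clock': 36.7, 'tool_pos': [0.569, 0.1322, 0.1469], 'eef_rot': [0.7417, 0.6707, -0.0007, -0.0001], 'contact_force': [0.1325, 0.3118, -0.6384], 'opening': 0.0028, 'finger_force': 0.0}
```

View pics/w16.png

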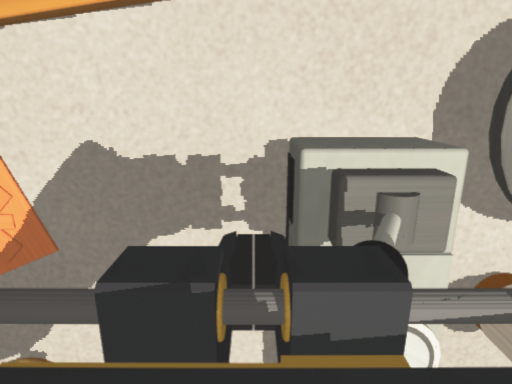

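The fingers are in front (–x side) of the ball at (377,265). Pushing the lever over.

Call:
move_arm(
  targets=[
    [[0,-3,12,0,0,0,0],[0,-3,24,0,0,0,0],[0,-3,34,0,0,0,0],[0,-3,44,0,0,0,0],[0,-3,54,0,0,0,0],[0,-3,64,0,0,0,0],[0,-3,74,0,0,0,0],[0,-3,84,0,0,0,0],[0,-3,84,0,0,0,0]],
  ],
)

```text
clock: 37.83
tool_pos: [0.6535, 0.1217, 0.147]
eef_rot: [0.742, 0.671, 0.0, 0.0]
contact_force: [-0.2, -0.0, 0.6]
opening: 0.005
finger_force: 0.0
```

Call:
move_arm(
  targets=[
    [[0,0,5,0,0,0,0],[0,0,10,0,0,0,0],[0,0,10,0,0,0,0]],
  ],
)

```text
clock: 38.2
tool_pos: [0.6628, 0.121, 0.1472]
eef_rot: [0.741, 0.671, 0.0, 0.0]
contact_force: [0.0, -0.2, 0.1]
opening: 0.005
finger_force: 0.0
```

Call:
move_arm(
  targets=[
    [[0,0,4,0,0,0,0],[0,0,8,0,0,0,0],[0,0,12,0,0,0,0],[0,0,12,0,0,0,0]],
  ],
)

```text
clock: 38.7
tool_pos: [0.6636, 0.1209, 0.1471]
eef_rot: [0.74, 0.673, -0.009, -0.006]
contact_force: [-27.1, -2.0, 16.7]
opening: 0.003
finger_force: 14.3
```

Run:
```python
from h import *
im,ci=snap('scene','s17'); print(st())
x0,y0=170,140
big=cv2.resize(np.ascontiguousarray(im[y0:y0+140,x0:x0+140]),None,fx=4,fy=4,interpolation=cv2.INTER_CUBIC); cv2.imwrite('pics/c17.png',big[:,:,::-1])
```

```text
{'clock': 38.75, 'tool_pos': [0.6636, 0.1209, 0.147], 'eef_rot': [0.7398, 0.6727, -0.0093, -0.0058], 'contact_force': [-27.7637, -0.8474, 17.5622], 'opening': 0.0061, 'finger_force': 14.2712}
```

View pics/c17.png

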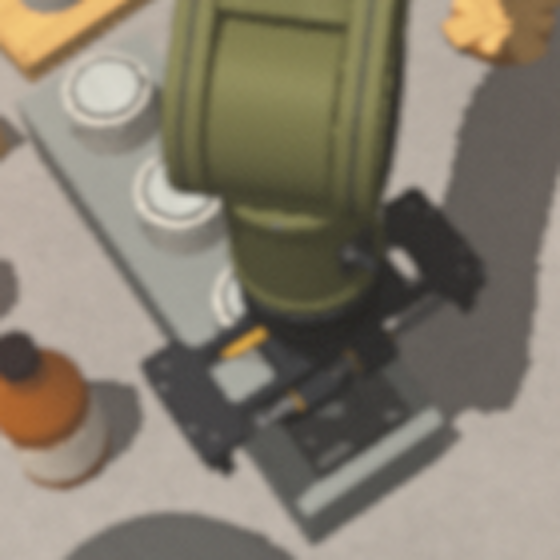

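Hard stop reached at 27 N. I'll back off, clear the arm and verify.

Call:
move_arm(
  targets=[
    [[0,0,-15,0,0,0,0],[0,0,-35,0,0,0,0],[0,0,-60,-20,0,0,0],[0,0,-100,-60,0,0,0],[0,-30,-150,-90,0,0,0],[0,-60,-190,-90,0,0,0],[0,-90,-220,-90,0,0,0],[0,-90,-220,-90,0,0,0],[0,-90,-220,-90,0,0,0]],
  ],
)

```text
clock: 39.88
tool_pos: [0.448, 0.0528, 0.2378]
eef_rot: [0.741, 0.671, 0.001, 0.0]
contact_force: [-0.2, -0.6, 0.4]
opening: 0.001
finger_force: 0.0
```

Run:
```python
from h import *
im,ci=snap('scene','s18'); im2,c2=snap('top','t18'); print(st())
piv=np.array([.6546,.1246,.097]); x=np.array([.995,-.0986,0])
for a in(-.5,.35,.5): print(a,proj(c2,piv+.08*(np.sin(a)*x+np.array([0,0,np.cos(a)]))).round(1),proj(ci,piv+.08*(np.sin(a)*x+np.array([0,0,np.cos(a)]))).round(1))
A=cv2.resize(im[130:290,150:310],(400,400),interpolation=cv2.INTER_CUBIC); B=cv2.resize(im2[120:280,190:350],(400,400),interpolation=cv2.INTER_CUBIC)
cv2.imwrite('pics/c18.png',np.hstack([A,B])[:,:,::-1])
```

```text
{'clock': 39.975, 'tool_pos': [0.4481, 0.0533, 0.2374], 'eef_rot': [0.7411, 0.6714, 0.0012, 0.0001], 'contact_force': [-0.1936, 1.4428, -0.0106], 'opening': 0.0034, 'finger_force': 0.0}
-0.5 [207.  173.5] [267.5 223.3]
0.35 [209.6 149.7] [244.9 237.4]
0.5 [210.2 146.3] [241.1 240.7]
```

View pics/c18.png

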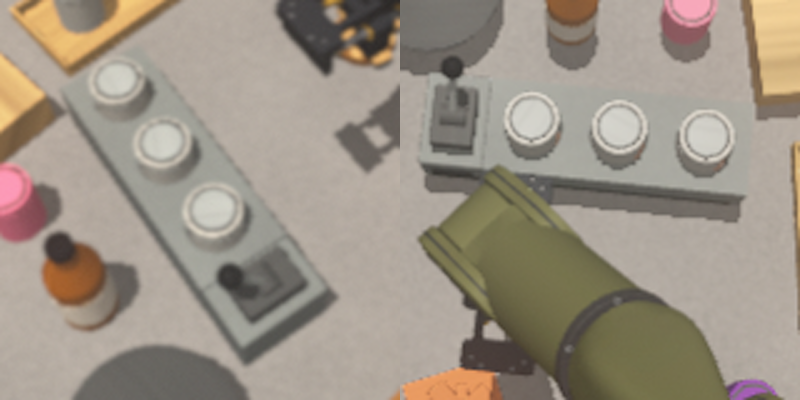

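The ball is at top (211,147) and scene (242,241), which matches the on stop. One last tin check, then I hand in.

Run:
```python
from h import *
im2,c2=load('t18'); ok=[]
for n,p in {'B':(.571,-.3515,.086),'A':(.441,-.3515,.086),'w1':(.6258,-.166,.115),'w2':(.6357,-.0664,.115),'w3':(.6456,.0331,.115)}.items():
    c=circ(im2,c2,p,.031); d=min([np.linalg.norm(np.array(x[2])-p) for x in c] or [1]); print(n,round(d,4)); ok.append(d<.008)
if all(ok): print(r.finish_job())
```

```text
B 0.001
A 0.0015
w1 0.0014
w2 0.0009
w3 0.0007
the job is handed in; nothing more can be done
None
```

The job is handed in, with no verdict returned: the three full tins are pressed to the stop in wells 1–3, the two empty tins stand in the tray, and the lever is over at its on stop.

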